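Clamp the hose fitting onto the brewing keg

ROBOT

A 6-joint arm with a two-finger parallel gripper is mounted at the origin on a cart in front of the work surface, level with it; the furniture and walls round the work are solid. World frame = base frame: x ahead of the robot, y to its left, z up, the work surface at z = 0. Lengths are in m, angles in rad, forces in N, time in s.
With the tool pointing down it reaches from about 0.275 to 0.975 m from the base axis. Payload 8.4 kg.
Tool frame: the origin (TCP) lies on the centre line of the jaws, within the pads' length; the fingertips stand 22 mm ahead of it and the grasp point (between the pads) lies 3 mm ahead of it (r.tcp_to_tips is the distance from the TCP to the fingertips, in m); z points along the fingers, y is the direction in which the jaws open and shut (so a half turn about z gives the same grasp; the last joint's range is limited). The gripper opens to 92 mm and grips with 3 to 60 N. Pads are 20 mm wide; open, the fingers measure 128 mm over their backs; the gripper's body (75 mm by 189 mm) begins 69 mm behind the grasp point.
Start: joints at [1.32, 0.353, 1.633, -0, 1.155, -0.002], TCP at [0.154, 0.606, 0.237] pointing down, gripper open.
Joint ranges: [-2.63, 2.63], [-0.92, 2.1], [0.06, 2.66], [-1.3, 4.44], [0, 2.69], [-3.02, 3.02]. Speed limits (rad/s): [2.22, 2.22, 2.79, 3.14, 3.14, 3.14].

INTERFACE

Orientations are given as a rotation vector (axis times angle).
In Python, from workcell import r gives the robot as it stands.
- The arm moves only by the tool drive_tool, never from a script. Its arguments are lists of equal length, an entry for each row: "twist": the turn, a rotation vector about the tool's x, y, z in degrees, a list of three; "linear": the shift along the tool's x, y, z in cm, a list of three; "jaw": the finger opening in cm, from 0 to 9.19. In form: {"twist": [[wx, wy, wz], ...], "linear": [[x, y, z], ...], "jaw": [jaw, ...]}. A call has 1 to 12 rows; each row is the pose to reach, as a shift and turn from the pose measured when the call began, along the tool's axes at that moment; what a row does not reach only later rows make up. A row lasts 1/12 s, in which the tool goes at most 41.7 mm and 7.16 degrees, less where a joint would pass 70% of its speed; a pose out of reach is approached as far as the arm can. A call with a gripper value outside its range is refused whole. The fingers move at their own pace and stop on an object; "newtons" is the grip in N (left out, the last holds). Time passes only in rows, so rows that repeat a pose let the fingers close. It gives the time, the measured TCP pose, the force and the opening at its end, in the units of the state.
- r.state(): the state, without advancing time (a new reading comes with each control period).
- r.capture(name): name is "side" or "top"; returns a dict with "pixels" (384x512x3 uint8, red, green, blue), "camera_matrix" (3x3 intrinsics, pixels), "extrinsics" (4x4, takes a point from camera to world coordinates). Camera axes: x right, y down, z forward; pixel columns grow to the right and rows downward; lengths in m; the calibration is good to about 2 mm. A picture is of the moment at which its call begins. There is no depth.
- r.close_job(): hands the job in, once; it reports no verdict.
Trained networks look in the newest picture that a camera, given by its name, has taken for a name from the list of things; names that differ only in an ending like _2 or _b are one class to them, and where a whole thing is asked for, a point or a joint stands for the part that bears it (a point fixed in the world has none). Each returns a list of dicts, best first, with "confidence" (0 to 1); they miss things now and then, are a little off and sometimes report something else, mostly with a low value. They report only what shows in the picture. A call takes as long as a camera call. They do not tell look-alikes from the thing itself.
- r.regions_of(camera, target): "pixels" (384x512 bool, what is visible of it) and "rect" ([left, top, right, bottom] in pixels, round what is visible of it).
- r.spot_point(camera, target): "location" ([column, row] in pixels: a listed point, or the origin of a listed thing).
The state is a dict: "time_s": time; "q": joint angles; "qvel": joint speeds; "joint_torque": joint torques, N m; "position": TCP position; "tool_rot": TCP orientation; "contact_force": force on the tool from outside, world axes, zero at the start; "moment": the same for the moment, N m; "opening": finger opening in m.
Only numpy, scipy, OpenCV 4.12 (cv2) and the standard library are available. Lean on these libraries where they do the work, as an engineer would, in place of code of your own. Each camera call takes 0.05 s, during which the arm holds its last target. There are 200 camera calls.

TASK

Fit the hose fitting (the taller of the two loose flanged steel fittings, with a ribbed hose tail on top) upright onto the flanged neck of the small steel brewing keg, sliding its flange in under the lip of the clamp's fixed rear half until the two flanges lie centred on each other. Then swing the clamp's front half fully shut round both flanges, and after that swing the latch bolt fully home across the clamp's two ears. Let go of everything, and leave the short plug and the groceries standing where they are.

Things in the scene. Friction and masses are not known exactly. Their poses are not given: they have to be found in the camera images.
- neck (a point): Centre of the top face of the keg's neck flange, 110 mm above the worktop. Fixed steel keg: body 104 mm across, 80 mm high; neck 32 mm across; flat flange 50 mm across, 6 mm thick, white gasket on top. Axes: z up, +x to the clamp's fixed rear half, -x out of its open front, +y to the hinge, -y to the ears and latch. The keg is turned by up to 30 degrees, so read the axes. Things below use these axes.
- rear_lip (a point): Top of the upper lip of the clamp's fixed rear half, x = 23.5, z = 12.5 mm from neck. The clamp is a channel ring, 64 mm across, 25 mm high; groove radius 26.5 mm. The rear half covers x > 2 mm; its lip (underside z = 8.5) reaches in to 20.5 mm from the axis. So lower the fitting onto the neck flange at least 16 mm out to -x (20 to 24 is good, it rests there), then slide it +x until centred.
- tail_mid (a point): Centre, half-way up, of the loose hose fitting (steel, 140 to 280 g, round about z, upright): 66 mm high; foot flange 50 mm across, 5 mm thick at its edge, coned to 8 mm; then a smooth tube 28 mm across, 10 to 51 mm above the foot, to grip; ribbed hose tail 19 mm across above. It stands at the front left by the sink or at the right, the short plug at the other place.
- tail_foot (a point): Centre of the underside of the hose fitting's flange, 33 mm below tail_mid. When fitted it lies on point neck.
- ring (a joint): Swing of the clamp's front half about the upright hinge, rad: 0 = fully shut round the flanges, grows as its free end swings out to the front; stop at 2.2. Starts wide open, 1.5 to 2.0, which leaves the front free. Stiff hinge (0.04 N m), stays where it is left. Its groove and lips match those of the rear half.
- ring_grip (a point): Upright black grip post on the front half, 12 mm across, 34 mm tall; the point is 19 mm above its foot, 15 mm below its top. It rises from the clamp's top face. Clamp shut, it stands at x = -46, y = 0 from neck; always 141.5 mm above the worktop. It circles the hinge at 61 mm radius, counter-clockwise seen from above as the clamp shuts. It does not spin on the clamp: it turns in the grip against friction.
- clamp_hinge (a point): Point on the clamp's upright hinge pin, at x = 0, y = 40 mm from neck, same height.
- latch (a joint): Swing of the latch bolt about its upright pivot on the fixed ear, rad: 0 = fully home along -x in the slots of both ears, its barrel nut (16 mm across) 3 mm outside the front half's ear; grows as it swings out to -y; stop at 2.2. Starts 1.1 to 1.9. Friction 0.03 N m, stays. It really bars the ear: the clamp must be shut (within 0.03) for the nut to pass; swung in early it blocks the clamp.
- latch_grip (a point): Upright black grip post on the latch's barrel nut, 12 mm across, 34 mm tall; the point is 19 mm above its foot, 15 mm below its top, 141.5 mm above the worktop. It circles the pivot at 30 mm radius, clockwise seen from above as the latch closes; home it stands at x = -22, y = -48 mm from neck. It does not spin on the nut: turn the wrist with it, or push it; a hard unturning pinch may leave the latch short.
- latch_pivot (a point): Point on the latch bolt's upright pivot pin, at x = 8, y = -48 mm from neck, same height.
- plug_mid (a point): Centre, half-way up, of the short blanking plug, which must stay: steel, same 50 mm flange and 28 mm tube but only 34 mm high, no hose tail.
- spice_mid (a point): Centre, half-way up, of a loose spice jar, 46 mm across, 109 mm high. Bystander.
- tub_mid (a point): Centre, half-way up, of a loose dessert tub, 72 mm across, 71 mm high. Bystander.
- carton_mid (a point): A point on the upright axis of a loose small drinks carton, 39 x 64 mm in plan (x, y of its own axes), 117 mm high; the point is 47 mm up. Bystander.
- mandarin_mid (a point): Centre of a loose mandarin, 49 mm across, 48 mm high. Bystander.
Things that resemble listed ones, but are neither listed nor needed, are in the scene too. What is shaped like the part that bears tail_mid but blue or yellow is not meant.

How it is judged:
By the outcome, as a careful person would: the job done as asked, in the order asked, and still so for the second after the job is handed in, with the robot touching nothing.
It also fails if it takes over 61 s, if anything falls off the work surface, if the arm or the gripper's body presses on something with over 40 N, if the wrist force passes 120 N, or if a joint passes its speed limit or range.

## Working session

There is one attempt and no reset: what is moved stays moved. The work goes in short steps, Python scripts to look and compute and a tool call to move; the robot and the scene stay as the last step left them, time stands still between calls to the robot, and variables do not carry over. Pictures are saved under pics/ and viewed, about 8 in all and at most 12, crops included, and the job is handed in when it is done.

Besides the shell and the picture viewer there is one more tool, called after "Call:" as name(argument=value, ...), one argument or row to a line, values as JSON. drive_tool: Moves the arm, as the interface text tells. Its arguments: {"type":"object","properties":{"twist":{"type":"array"},"linear":{"type":"array"},"jaw":{"type":"array"},"newtons":{"type":"number"}},"required":["twist","linear","jaw"]}

```bash
ls; mkdir -p pics; cat > h.py <<'E'
import numpy as np, cv2
from scipy.spatial.transform import Rotation as R
from workcell import r
def cap(n,save=None):
    c=r.capture(n)
    if save: cv2.imwrite(save,c['pixels'][:,:,::-1])
    return c
def onz(c,p,z):
    K=np.array(c['camera_matrix']);T=np.array(c['extrinsics'])
    d=T[:3,:3]@np.linalg.inv(K)@np.array([p[0],p[1],1.]);o=T[:3,3]
    return o+d*(z-o[2])/d[2]
def proj(c,P):
    K=np.array(c['camera_matrix']);T=np.array(c['extrinsics'])
    q=K@(T[:3,:3].T@(np.array(P)-T[:3,3]));return q[:2]/q[2]
def tri(cs,ps):
    A=np.zeros((3,3));b=np.zeros(3)
    for c,p in zip(cs,ps):
        o=np.array(c['extrinsics'])[:3,3];d=onz(c,p,o[2]-1)-o;d/=np.linalg.norm(d)
        M=np.eye(3)-np.outer(d,d);A+=M;b+=M@o
    x=np.linalg.solve(A,b)
    return x
E
python3 - <<'E'
from h import *
cs={n:cap(n,f'pics/{n}0.png') for n in('side','top')}
print(r.state())
for n in cs: print(n,np.array(cs[n]['extrinsics'])[:3].round(3).tolist(),cs[n]['camera_matrix'][0][0])
Z=dict(neck=.110,rear_lip=.1225,tail_mid=.033,plug_mid=.017,ring_grip=.1415,latch_grip=.1415,clamp_hinge=.11,latch_pivot=.11,spice_mid=.0545,tub_mid=.0355,carton_mid=.047,mandarin_mid=.024)
for t,z in Z.items():
    for n in cs:
        for d in r.spot_point(n,t)[:3]:
            print(t,n,round(d['confidence'],2),np.round(d['location'],1),onz(cs[n],d['location'],z)[:2].round(4))
im=np.hstack([cv2.imread('pics/side0.png'),cv2.imread('pics/top0.png')])
E
```

```text
pics
{'time_s': 0.1, 'q': array([ 1.31962226e+00,  3.53585295e-01,  1.63405250e+00,  1.26066558e-05,
        1.15516852e+00, -2.40940969e-03]), 'qvel': array([-0.000555  , -0.00169366, -0.00096818, -0.00023031,  0.00040995,
       -0.00162938]), 'joint_torque': array([-5.33918010e-04, -5.94904804e+01, -3.34933627e+01,  6.98107411e-02,
        1.84601691e-02, -2.38311378e-05]), 'position': array([0.15378021, 0.60536679, 0.23593784]), 'tool_rot': array([-3.89739230e-01, -3.11715704e+00,  1.88872902e-03]), 'contact_force': array([-0.52901631, -0.33672622, -1.22911117]), 'moment': array([-0.00346709, -0.00369995,  0.01308088]), 'opening': 0.0917911581937321}
side [[0.998, -0.029, 0.05, 0.431], [-0.058, -0.417, 0.907, -1.205], [-0.005, -0.908, -0.418, 0.584]] 465.83387672853445
top [[0.012, -0.989, 0.145, 0.28], [-1.0, -0.009, 0.023, -0.195], [-0.022, -0.145, -0.989, 1.343]] 491.5985783233962
neck side 0.85 [266. 207.] [ 0.5115 -0.2394]
rear_lip side 0.66 [277.5 202.4] [ 0.5377 -0.2427]
rear_lip top 0.73 [276.4 156.3] [ 0.545  -0.2437]
tail_mid side 0.81 [258.1 315.7] [ 0.4742 -0.529 ]
ta
[... 678 characters left out ...]
7.8 160.7] [ 0.5304 -0.3209]
clamp_hinge side 0.61 [262.7 198.4] [ 0.5074 -0.1919]
clamp_hinge side 0.53 [275.5 210.7] [ 0.5315 -0.26  ]
latch_pivot top 0.56 [294.  168.2] [ 0.5172 -0.2891]
spice_mid side 0.96 [209.8 252.8] [ 0.3823 -0.3415]
spice_mid top 0.8 [316.8 222.2] [ 0.3847 -0.3525]
tub_mid side 0.84 [216.7 223.3] [ 0.3937 -0.1716]
tub_mid top 0.8 [256.3 219.6] [ 0.3914 -0.1943]
tub_mid top 0.37 [278.9 168.8] [ 0.5295 -0.254 ]
carton_mid side 0.57 [244.1 171.3] [0.4744 0.1461]
carton_mid top 0.63 [130.7 190.6] [0.4647 0.1426]
carton_mid top 0.57 [273.2 156.7] [ 0.5603 -0.2381]
mandarin_mid side 0.55 [293.4 279.7] [ 0.555  -0.4087]
mandarin_mid top 0.63 [336.4 160. ] [ 0.5574 -0.411 ]
```

View pics/side0.png

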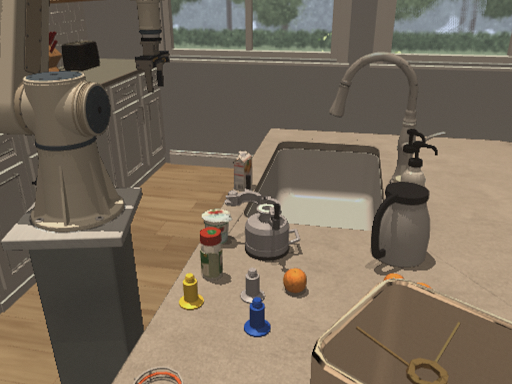

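View pics/top0.png

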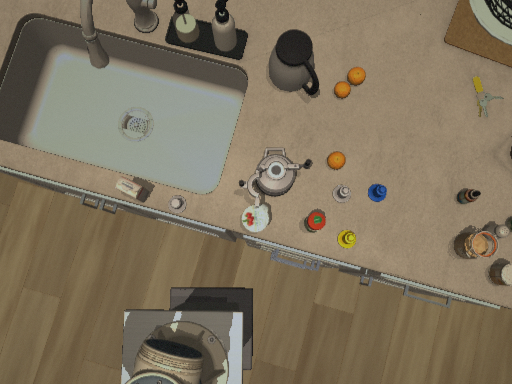

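The side and top views show the steel hose fitting at about (252,285) side and (343,192) top. The keg is at (267,235) and (276,172). The plug is at (177,202) in the top view.

```bash
python3 - <<'E'
import cv2,numpy as np
s=cv2.imread('pics/side0.png')[165:265,200:320];t=cv2.imread('pics/top0.png')[130:240,225:325]
a=cv2.resize(s,(480,400),interpolation=cv2.INTER_CUBIC);b=cv2.resize(t,(400,440),interpolation=cv2.INTER_CUBIC)
a=cv2.resize(s,None,fx=3.3,fy=3.3,interpolation=cv2.INTER_CUBIC);b=cv2.resize(t,None,fx=4,fy=4,interpolation=cv2.INTER_CUBIC)
o=np.zeros((440,800,3),np.uint8);o[:330,:396]=a;o[:440,400:]=b
cv2.imwrite('pics/crop1.png',o)
E
```

```text
(no output)
```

View pics/crop1.png

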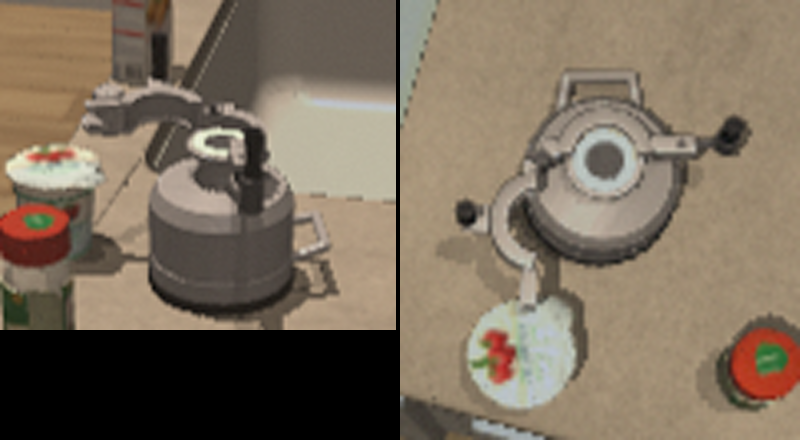

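The crop shows these top-view pixels:
- neck at about (276.2,170)
- latch post at about (308,162.5)
- ring post at about (241.5,183)
- front-half ear end near (257,203), close to the tub

Next I'll fit the neck, yaw and both joint angles.

```bash
cat > model.py <<'E'
import numpy as np
def rot(a): return np.array([[np.cos(a),-np.sin(a)],[np.sin(a),np.cos(a)]])
def pts(p):
    nx,ny,yaw,ring,lat=p;n=np.array([nx,ny]);Y=rot(yaw);f=lambda v:n+Y@np.array(v)/1000
    d=dict(neck=(n,.11),hinge=(f([0,40]),.1225),pivot=(f([8,-48]),.1225),
      ring_grip=(f(np.array([0,40])+rot(-ring)@[-46,-40]),.1415),
      latch_grip=(f(np.array([8,-48])+30*np.array([-np.cos(lat),-np.sin(lat)])),.1415),
      rear_lip=(f([23.5,0]),.1225))
    return {k:np.r_[v[0],v[1]] for k,v in d.items()}
E
python3 - <<'E'
from h import *; from model import *
from scipy.optimize import least_squares
c={n:cap(n) for n in('side','top')}
top=lambda v:v+[0,0,.015]
obs=[('top','neck',(276.2,170),1,0),('side','neck',(265.5,207.7),1,0),
('top','latch_grip',(308.2,162.5),1,.013),('top','ring_grip',(241.5,183),1,.013),
('side','latch_grip',(276.8,208.1),1.5,0),('top','rear_lip',(276.4,156.3),3,0)]
def res(p):
    P=pts(p);return np.concatenate([(proj(c[n],P[k]+[0,0,dz])-o)/w for n,k,o,w,dz in obs])
for y0 in(-.5,0,.5):
    s=least_squares(res,[.53,-.245,y0,1.75,1.5]);print(s.cost,s.x.round(4),s.fun.round(1))
for k,v in pts(s.x).items():print(k,v.round(4))
p=[]
for n,o in(('side',(250.8,281.8)),('top',(344.8,192.5))):p.append(o)
t=tri([c['side'],c['top']],p);print('tail',t, [m['rect'] for n in c for m in r.regions_of(n,'tail_mid')])
print([R.from_rotvec(r.state()['tool_rot']).as_matrix().round(3).tolist()])
E
```

```text
2.7843867939548836 [ 5.1140e-01 -2.4290e-01  1.5000e-03  1.5601e+00  1.7584e+00] [-0.4  0.3  0.6 -0.  -0.1 -0.8  0.  -0.  -0.9  1.4 -0.1  1.3]
2.7843867937722906 [ 5.1140e-01 -2.4290e-01  1.5000e-03  1.5601e+00  1.7583e+00] [-0.4  0.3  0.6 -0.  -0.1 -0.8  0.  -0.  -0.9  1.4 -0.1  1.3]
2.784386794055486 [ 5.1140e-01 -2.4290e-01  1.5000e-03  1.5601e+00  1.7584e+00] [-0.4  0.3  0.6 -0.  -0.1 -0.8  0.  -0.  -0.9  1.4 -0.1  1.3]
neck [ 0.5114 -0.2429  0.11  ]
hinge [ 0.5113 -0.2029  0.1225]
pivot [ 0.5194 -0.2909  0.1225]
ring_grip [ 0.4708 -0.1574  0.1415]
latch_grip [ 0.5251 -0.3204  0.1415]
rear_lip [ 0.5349 -0.2429  0.1225]
tail [ 0.46609676 -0.42981056  0.0377057 ] [[240.5, 266.8, 265.8, 302.5], [244.1, 297.3, 271.0, 338.6], [177.2, 275.6, 201.6, 309.1], [335.7, 184.0, 352.0, 203.7], [365.9, 184.3, 385.8, 201.7], [340.7, 230.8, 358.2, 248.5]]
[[[-0.969, 0.246, -0.0], [0.246, 0.969, -0.0], [0.0, -0.0, -1.0]]]
```

```bash
cat > ov.py <<'E'
from h import *; from model import *
def overlay(c,p,box,S,out):
    im=cv2.resize(c['pixels'][box[1]:box[3],box[0]:box[2],::-1].copy(),None,fx=S,fy=S,interpolation=cv2.INTER_CUBIC)
    P=pts(p);n=P['neck'][:2];Y=rot(p[2])
    def L(xy,z,col):
        q=np.array([proj(c,np.r_[n+Y@v/1000,z]) for v in xy]);q=((q-[box[0],box[1]]+.5)*S-.5)
        cv2.polylines(im,[np.round(q*8).astype(np.int32)],False,col,1,cv2.LINE_AA,3)
    a=np.linspace(0,2*np.pi,60);C=np.c_[np.cos(a),np.sin(a)]
    h=np.linspace(-np.pi/2,np.pi/2,30);H=np.c_[np.cos(h),np.sin(h)]
    L(C*25,.11,(0,255,0));L(H*32,.1225,(0,0,255));L(H*20.5,.1225,(0,0,255))
    F=lambda q:np.array([0,40])+(q-np.array([0,40]))@rot(-p[3]).T
    M=np.array([-1,1])
    L(F(H*32*M),.1225,(255,0,255));L(F(H*20.5*M),.1225,(255,0,255))
    for k in('ring_grip','latch_grip'):
        for z in(.1225,.1565):L((P[k][:2]-n)@Y*1000+C*6,z,(255,255,0))
    for k in('hinge','pivot'):L((P[k][:2]-n)@Y*1000+C*4,.1225,(0,255,255))
    cv2.imwrite(out,im);return im
E
python3 - <<'E'
from ov import *
p=[.5114,-.2429,.0015,1.56,1.758]
a=overlay(cap('side'),p,(215,170,300,260),4,'pics/a.png');b=overlay(cap('top'),p,(230,140,320,215),5,'pics/b.png')
o=np.zeros((400,800,3),np.uint8);o[:360,:340]=a;o[:375,350:]=b;cv2.imwrite('pics/ov1.png',o)
E
```

```text
(no output)
```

View pics/ov1.png

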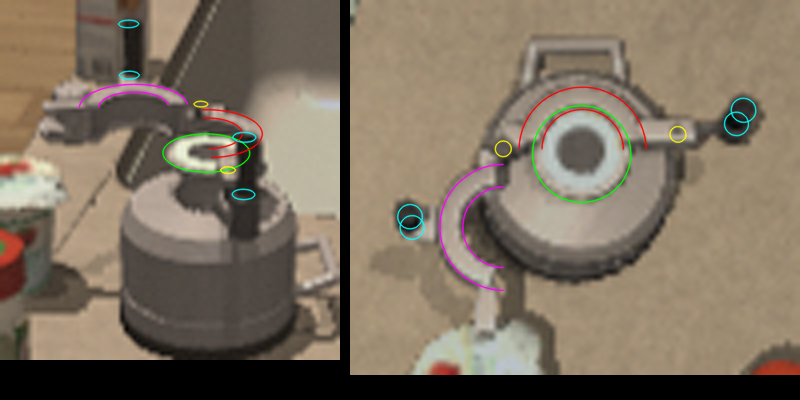

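The overlay matches the front half, posts, ear and gasket to about 1–2 px. That gives neck (0.511,-0.243), yaw ≈ 0 and hose fitting (0.466,-0.430). I'll start moving towards the fitting.

```bash
cat > go.py <<'E'
import sys
from h import *
def go(x,y,z,az):
    """tool-frame delta (cm, deg) from the present pose to TCP xyz, pointing down, tool y at azimuth az deg"""
    s=r.state();M=R.from_rotvec(s['tool_rot']);a=np.radians(az)
    Ty=np.array([np.cos(a),np.sin(a),0]);Tz=np.array([0,0,-1.]);T=np.c_[np.cross(Ty,Tz),Ty,Tz]
    print('twist',np.degrees((M.inv()*R.from_matrix(T)).as_rotvec()).round(1),'lin',(100*M.inv().apply(np.array([x,y,z])-s['position'])).round(2))
    Mm=M.as_matrix();print('t',round(s['time_s'],2),'pos',s['position'].round(4),'az',np.degrees(np.arctan2(Mm[1,1],Mm[0,1])).round(1),'q',s['q'].round(2),'F',s['contact_force'].round(1),'op',round(s['opening'],4))
if __name__=='__main__':
    v=list(map(float,sys.argv[1:]))
    for i in range(0,len(v),4): go(*v[i:i+4])
E
```

Call:
drive_tool(
  twist=[
    [0,0,6],
    [0,0,12],
    [0,0,18],
    [0,0,24],
    [0,0,30],
    [0,0,36],
    [0,0,36],
    [0,0,36],
    [0,0,36],
    [0,0,36],
    [0,0,36],
    [0,0,36],
  ],
  linear=[
    [-3,-2.7,-1],
    [-6,-5.5,-2],
    [-9,-8.2,-3],
    [-12,-11,-4],
    [-15,-13.7,-4.4],
    [-18,-16.5,-4.4],
    [-21,-19.2,-4.4],
    [-24,-22,-4.4],
    [-27,-24.7,-4.4],
    [-30,-27.5,-4.4],
    [-33,-30,-4.4],
    [-35.7,-32.7,-4.4],
  ],
  jaw=[5,5,5,5,5,5,5,5,5,5,5,5],
  newtons=20,
)

```text
time_s: 2.6
position: [0.4205, 0.1992, 0.281]
tool_rot: [1.334, 2.843, 0.001]
contact_force: [1.1, 1.1, 0.4]
opening: 0.0499
```

```bash
python3 go.py .466 -.43 .24 0
```

```text
twist [ 0.1 -0.  39.7] lin [-51.29 -36.73   4.07]
t 2.6 pos [0.4205 0.1992 0.281 ] az 39.7 q [ 0.44  0.05  1.91 -0.    1.18 -0.25] F [1.1 1.1 0.4] op 0.0499
```

Call:
drive_tool(
  twist=[
    [0,0,4],
    [0,0,8],
    [0,0,12],
    [0,0,16],
    [0,0,20],
    [0,0,24],
    [0,0,28],
    [0,0,32],
    [0,0,36],
    [0,0,39.7],
    [0,0,39.7],
    [0,0,39.7],
  ],
  linear=[
    [-3.3,-2.4,0],
    [-6.6,-4.7,0],
    [-9.9,-7.1,0],
    [-13.2,-9.5,0],
    [-16.5,-11.8,0],
    [-19.8,-14.2,0],
    [-23.1,-16.5,0],
    [-26.4,-18.9,0],
    [-29.7,-21.3,0],
    [-33,-23.6,0],
    [-36.3,-26,0],
    [-39.6,-28.4,0],
  ],
  jaw=[5,5,5,5,5,5,5,5,5,5,5,5],
)

```text
time_s: 3.6
position: [0.455, -0.2891, 0.281]
tool_rot: [2.221, 2.221, 0.002]
contact_force: [0.3, -0.0, 0.0]
opening: 0.0502
```

```bash
python3 go.py .466 -.43 .12 0
```

```text
twist [ 0.1 -0.  -0. ] lin [-14.1    1.08  16.1 ]
t 3.6 pos [ 0.455  -0.2891  0.281 ] az -0.0 q [-0.57  0.18  1.77  0.    1.2  -0.57] F [ 0.3 -0.   0. ] op 0.0502
```

Call:
drive_tool(
  twist=[
    [0,0,0],
    [0,0,0],
    [0,0,0],
    [0,0,0],
    [0,0,0],
    [0,0,0],
    [0,0,0],
    [0,0,0],
    [0,0,0],
  ],
  linear=[
    [-3.5,0.3,1],
    [-7,0.6,2],
    [-10.5,0.9,4],
    [-14.1,1.1,7],
    [-14.1,1.1,10],
    [-14.1,1.1,13],
    [-14.1,1.1,16.1],
    [-14.1,1.1,16.1],
    [-14.1,1.1,16.1],
  ],
  jaw=[5,5,5,5,5,5,5,5,5],
)

```text
time_s: 4.35
position: [0.4654, -0.4293, 0.1189]
tool_rot: [-2.22, -2.219, -0.002]
contact_force: [0.5, -0.2, 0.1]
opening: 0.05
```

```bash
python3 - <<'E'
from h import *
c=[cap('side'),cap('top')]
s=r.state()['position'];print(s)
out=[]
for k,n in zip(c,('side','top')):
    u,v=proj(k,[.466,-.43,.033]).astype(int)
    im=k['pixels'][v-35:v+25,u-40:u+40,::-1].copy();im=cv2.resize(im,None,fx=5,fy=5,interpolation=cv2.INTER_CUBIC)
    for q in([.466,-.43,0],[.466,-.43,.066],s-[0,0,.022]):
        w=((proj(k,q)-[u-40,v-35]+.5)*5).astype(int);cv2.circle(im,tuple(map(int,w)),3,(0,255,0),-1)
    out.append(im)
    print(n,[(round(d['confidence'],2),d['location']) for d in r.spot_point(n,'tail_mid')[:3]])
cv2.imwrite('pics/g.png',np.hstack(out))
E
```

```text
[ 0.46715178 -0.43069817  0.1218471 ]
side [(0.97, [252.2, 282.4]), (0.86, [190.5, 287.8]), (0.59, [256.2, 316.0])]
top [(0.64, [379.3, 191.8])]
```

View pics/g.png

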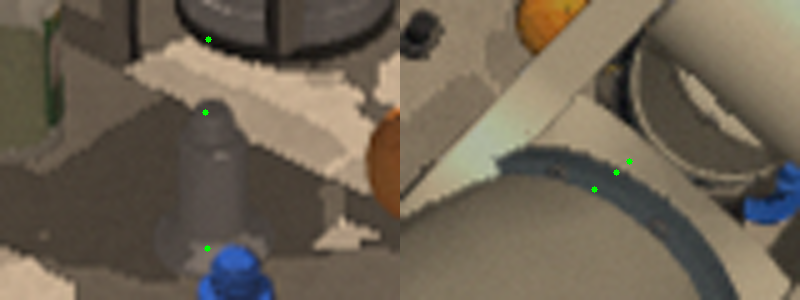

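The side crop shows the fitting's centre at about 1 px (2 mm) to the +x side of my estimate, so I'll use x = 0.468. The arm hides the fitting in the top view.

```bash
python3 go.py .468 -.428 .042 0;python3 go.py .468 -.428 .042 0
```

```text
twist [0.3 0.1 0. ] lin [0.31 0.02 8.05]
t 4.55 pos [ 0.4675 -0.4309  0.1225] az 0.0 q [-0.75  0.49  1.7   0.    0.94 -0.75] F [-0.4 -0.   0.8] op 0.0501
twist [0.3 0.1 0. ] lin [0.31 0.02 8.05]
t 4.55 pos [ 0.4675 -0.4309  0.1225] az 0.0 q [-0.75  0.49  1.7   0.    0.94 -0.75] F [-0.4 -0.   0.8] op 0.0501
```

Call:
drive_tool(
  twist=[
    [0,0,0],
    [0,0,0],
    [0,0,0],
    [0,0,0],
    [0,0,0],
    [0,0,0],
    [0,0,0],
    [0,0,0],
    [0,0,0],
    [0,0,0],
    [0,0,0],
  ],
  linear=[
    [0.3,0,2],
    [0.3,0,4],
    [0.3,0,6],
    [0.3,0,7.5],
    [0.3,0,8],
    [0.3,0,8],
    [0.3,0,8],
    [0.3,0,8],
    [0.3,0,8],
    [0.3,0,8],
    [0.3,0,8],
  ],
  jaw=[5,5,5,5,5,2,2,2,2,2,2],
  newtons=30,
)

```text
time_s: 5.47
position: [0.4687, -0.4288, 0.044]
tool_rot: [2.216, 2.217, 0.003]
contact_force: [-0.5, -0.1, 6.8]
opening: 0.0274
```

```bash
python3 go.py .468 -.428 .042 0
```

```text
twist [0.4 0.2 0. ] lin [ 0.08 -0.07  0.2 ]
t 5.47 pos [ 0.4687 -0.4288  0.044 ] az 0.0 q [-0.74  0.59  1.74  0.    0.8  -0.75] F [-0.5 -0.1  6.8] op 0.0274
```

Call:
drive_tool(
  twist=[
    [0,0,0],
    [0,0,0],
    [0,0,0],
    [0,0,0],
    [0,0,0],
    [0,0,0],
    [0,0,0],
  ],
  linear=[
    [0,0,-1],
    [0,0,-4],
    [0,0,-8],
    [0,0,-12],
    [0,0,-16],
    [0,0,-18],
    [0,0,-18],
  ],
  jaw=[2,2,2,2,2,2,2],
)

```text
time_s: 6.05
position: [0.4695, -0.43, 0.2307]
tool_rot: [2.21, 2.21, 0.003]
contact_force: [-0.3, -1.3, -1.4]
opening: 0.0272
```

```bash
python3 go.py .489 -.243 .224 0
```

```text
twist [0.7 0.6 0. ] lin [18.7   1.95  0.51]
t 6.05 pos [ 0.4695 -0.43    0.2307] az 0.0 q [-0.74  0.37  1.63  0.    1.13 -0.75] F [-0.3 -1.3 -1.4] op 0.0272
```

Call:
drive_tool(
  twist=[
    [0,0,0],
    [0.3,0.3,0],
    [0.7,0.6,0],
    [0.7,0.6,0],
    [0.7,0.6,0],
    [0.7,0.6,0],
    [0.7,0.6,0],
    [0.7,0.6,0],
    [0.7,0.6,0],
    [0.7,0.6,0],
  ],
  linear=[
    [2,0,0],
    [5,0.3,0],
    [8,0.6,0],
    [11,1,0],
    [14,1.5,0],
    [16.5,1.8,0],
    [18,1.9,0],
    [18.7,1.9,0.5],
    [18.7,1.9,0.5],
    [18.7,1.9,0.5],
  ],
  jaw=[2,2,2,2,2,2,2,2,2,2],
)

```text
time_s: 6.88
position: [0.4882, -0.2434, 0.2235]
tool_rot: [-2.221, -2.222, -0.0]
contact_force: [0.4, -0.5, -2.6]
opening: 0.0275
```

```bash
python3 go.py .489 -.243 .154 0; cat > look.py <<'E'
from ov import *
import sys
def look(out,p=(.5114,-.2429,.0015,1.56,1.758),box=(225,150,305,260),S=5):
    c=cap('side');s=r.state();im=overlay(c,p,box,S,out)
    M=R.from_rotvec(s['tool_rot']).as_matrix()
    for d,col in((-.024,(0,0,255)),(.042,(0,165,255))):   # tail top, foot (assumed 42 mm ahead of TCP)
        w=proj(c,s['position']+M[:,2]*d)-[box[0],box[1]]
        cv2.circle(im,tuple(int(v) for v in (w+.5)*S),3,col,-1)
    cv2.imwrite(out,im)
E
python3 -c "from look import *; look('pics/l1.png')"
```

```text
twist [-0. -0.  0.] lin [0.04 0.08 6.95]
t 6.88 pos [ 0.4882 -0.2434  0.2235] az 0.0 q [-0.47  0.24  1.82  0.    1.08 -0.47] F [ 0.4 -0.5 -2.6] op 0.0275
```

View pics/l1.png

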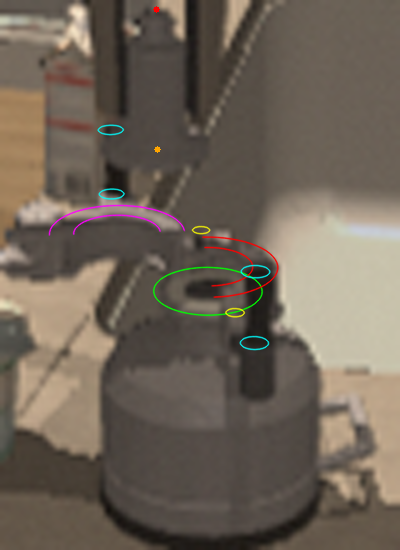

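The red and orange dots match the held fitting, with its axis at column 155 and foot centre near (157,149). The neck hole is at (208,290), where the overlay puts it. I'll lower the fitting 22 mm out from the neck.

Call:
drive_tool(
  twist=[
    [0,0,0],
    [0,0,0],
    [0,0,0],
    [0,0,0],
    [0,0,0],
    [0,0,0],
    [0,0,0],
  ],
  linear=[
    [0,0,2],
    [0,0,4],
    [0,0,5.5],
    [0,0,6.3],
    [0,0,6.7],
    [0,0,6.7],
    [0,0,6.7],
  ],
  jaw=[2,2,2,2,2,2,2],
)

```text
time_s: 7.52
position: [0.4887, -0.2445, 0.1573]
tool_rot: [2.221, 2.22, 0.001]
contact_force: [0.5, 0.2, -1.0]
opening: 0.0274
```

```bash
python3 go.py .489 -.243 .152 0
```

```text
twist [ 0.1  0.  -0. ] lin [0.15 0.03 0.53]
t 7.52 pos [ 0.4887 -0.2445  0.1573] az -0.0 q [-0.47  0.32  1.88  0.    0.94 -0.47] F [ 0.5  0.2 -1. ] op 0.0274
```

Call:
drive_tool(
  twist=[
    [0,0,0],
    [0,0,0],
    [0,0,0],
    [0,0,0],
    [0,0,0],
  ],
  linear=[
    [0.1,0,0.2],
    [0.1,0,0.35],
    [0.1,0,0.5],
    [0.1,0,0.5],
    [0.1,0,0.5],
  ],
  jaw=[2,2,2,2,2],
)

```text
time_s: 7.93
position: [0.4893, -0.2437, 0.1539]
tool_rot: [2.22, 2.219, 0.001]
contact_force: [-3.7, 2.1, 10.6]
opening: 0.0273
```

```bash
python3 go.py .489 -.243 .152 0
```

```text
twist [ 0.1  0.1 -0. ] lin [ 0.07 -0.03  0.19]
t 7.93 pos [ 0.4893 -0.2437  0.1539] az -0.0 q [-0.46  0.33  1.88 -0.    0.93 -0.46] F [-3.7  2.1 10.6] op 0.0273
```

Call:
drive_tool(
  twist=[
    [0,0,0],
    [0,0,0],
    [0,0,0],
    [0,0,0],
    [0,0,0],
    [0,0,0],
    [0,0,0],
    [0,0,0],
  ],
  linear=[
    [0,0.3,0.1],
    [0,0.6,0.1],
    [0,0.9,0.1],
    [0,1.2,0.1],
    [0,1.5,0.1],
    [0,1.7,0.1],
    [0,1.9,0.1],
    [0,1.9,0.1],
  ],
  jaw=[2,2,2,2,2,2,2,2],
)

```text
time_s: 8.6
position: [0.5082, -0.2439, 0.1539]
tool_rot: [2.22, 2.22, 0.0]
contact_force: [-5.3, 0.6, 10.6]
opening: 0.0272
```

```bash
python3 go.py .513 -.243 .153 0; python3 - <<'E'
from h import *
print(r.state()['moment'])
E
```

```text
twist [0.1 0.1 0. ] lin [0.09 0.48 0.09]
t 8.6 pos [ 0.5082 -0.2439  0.1539] az 0.0 q [-0.45  0.35  1.84 -0.    0.95 -0.45] F [-5.3  0.6 10.6] op 0.0272
[-0.00441149  1.08946769 -0.00330673]
```

Call:
drive_tool(
  twist=[
    [0,0,0],
    [0,0,0],
    [0,0,0],
    [0,0,0],
    [0,0,0],
  ],
  linear=[
    [0,0.1,0.1],
    [0,0.2,0.1],
    [0,0.3,0.1],
    [0,0.3,0.1],
    [0,0.3,0.1],
  ],
  jaw=[2,2,2,2,2],
)

```text
time_s: 9.02
position: [0.5107, -0.244, 0.1539]
tool_rot: [2.22, 2.221, -0.001]
contact_force: [-6.4, 0.6, 10.8]
opening: 0.0273
```

```bash
python3 go.py .513 -.243 .153 0; python3 -c "
from look import *; look('pics/l2.png')"
```

```text
twist [0.  0.1 0. ] lin [0.1  0.23 0.09]
t 9.02 pos [ 0.5107 -0.244   0.1539] az 0.0 q [-0.45  0.36  1.84 -0.    0.95 -0.45] F [-6.4  0.6 10.8] op 0.0273
```

View pics/l2.png

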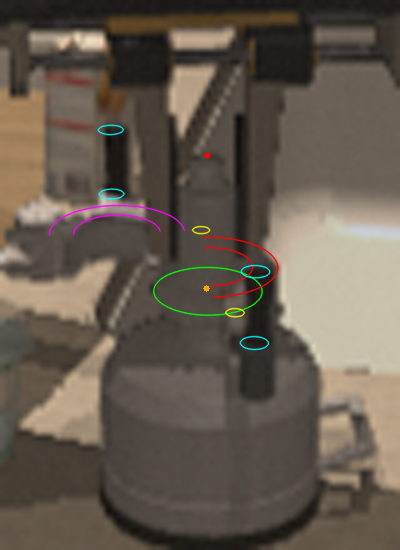

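The fitting now stands centred on the neck in column (208 against 207). I'll feel gently for the groove wall, which lies 1.5 mm past centre.

Call:
drive_tool(
  twist=[
    [0,0,0],
    [0,0,0],
    [0,0,0],
    [0,0,0],
  ],
  linear=[
    [0,0.1,0.05],
    [0,0.2,0.05],
    [0,0.2,0.05],
    [0,0.2,0.05],
  ],
  jaw=[2,2,2,2],
)

```text
time_s: 9.4
position: [0.5127, -0.2441, 0.1539]
tool_rot: [2.219, 2.221, -0.002]
contact_force: [-4.0, 0.5, 7.3]
opening: 0.0274
```

Call:
drive_tool(
  twist=[
    [0,0,0],
    [0,0,0],
    [0,0,0],
    [0,0,0],
  ],
  linear=[
    [0,0.1,0.05],
    [0,0.2,0.05],
    [0,0.2,0.05],
    [0,0.2,0.05],
  ],
  jaw=[2,2,2,2],
)

```text
time_s: 9.73
position: [0.5146, -0.2441, 0.154]
tool_rot: [2.219, 2.221, -0.002]
contact_force: [-4.6, 0.1, 7.1]
opening: 0.0273
```

Call:
drive_tool(
  twist=[
    [0,0,0],
    [0,0,0],
    [0,0,0],
    [0,0,0],
  ],
  linear=[
    [0,0.1,0.05],
    [0,0.2,0.05],
    [0,0.2,0.05],
    [0,0.2,0.05],
  ],
  jaw=[2,2,2,2],
)

```text
time_s: 10.07
position: [0.5151, -0.2441, 0.154]
tool_rot: [-2.219, -2.223, 0.006]
contact_force: [-10.8, -0.3, 12.2]
opening: 0.0276
```

The wall was reached at x = 0.5149, so the centre is about 0.5134. I'll back off 1.5 mm, release and rise.

Call:
drive_tool(
  twist=[
    [0,0,0],
    [0,0,0],
    [0,0,0],
    [0,0,0],
    [0,0,0],
    [0,0,0],
    [0,0,0],
    [0,0,0],
    [0,0,0],
    [0,0,0],
    [0,0,0],
  ],
  linear=[
    [0,-0.15,0.05],
    [0,-0.15,0.05],
    [0,-0.15,0],
    [0,-0.15,0],
    [0,-0.15,0],
    [0,-0.15,0],
    [0,-0.15,-1],
    [0,-0.15,-3],
    [0,-0.15,-5],
    [0,-0.15,-6],
    [0,-0.15,-6],
  ],
  jaw=[2,2,2,4.5,4.5,4.5,4.5,4.5,4.5,4.5,4.5],
)

```text
time_s: 10.98
position: [0.5153, -0.2446, 0.2168]
tool_rot: [2.217, 2.221, -0.004]
contact_force: [-0.8, -0.4, 0.3]
opening: 0.0449
```

```bash
python3 go.py .472 -.157 .214 -90 .472 -.157 .1495 -90; python3 -c "
from look import *; 
p=(.5134,-.2435,.0,1.56,1.758);box=(225,150,305,260)
look('pics/l3.png',p)
from h import *
c=cap('top');b=overlay(c,p,(230,140,310,215),5,'pics/b.png')
a=cv2.imread('pics/l3.png');o=np.zeros((550,800,3),np.uint8);o[:550,:400]=a;o[:375,400:]=b;cv2.imwrite('pics/ov3.png',o)
for t in('ring_grip','latch_grip','tail_mid'):
  for n in('side','top'):print(t,n,[(round(d['confidence'],2),d['location']) for d in r.spot_point(n,t)[:3]])
"
```

```text
twist [ 0.2  0.1 90.1] lin [ 8.77 -4.32  0.24]
t 10.98 pos [ 0.5153 -0.2446  0.2168] az 0.1 q [-0.44  0.29  1.77 -0.    1.08 -0.44] F [-0.8 -0.4  0.3] op 0.0449
twist [ 0.2  0.1 90.1] lin [ 8.8  -4.32  6.69]
t 10.98 pos [ 0.5153 -0.2446  0.2168] az 0.1 q [-0.44  0.29  1.77 -0.    1.08 -0.44] F [-0.8 -0.4  0.3] op 0.0449
ring_grip side [(0.7, [247.1, 180.2])]
ring_grip top [(0.34, [278.7, 170.8])]
latch_grip side [(0.52, [279.0, 209.2])]
latch_grip top [(0.61, [307.8, 161.2])]
tail_mid side [(0.95, [257.0, 314.5]), (0.8, [187.7, 289.3]), (0.74, [266.4, 195.6])]
tail_mid top [(0.59, [378.2, 191.9])]
```

View pics/ov3.png

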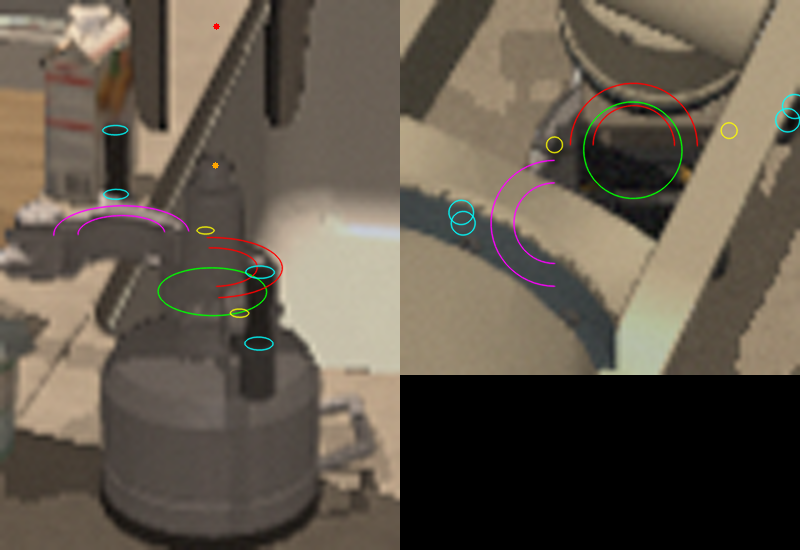

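The fitting stands upright on the neck. Next is the ring post, with the jaws along y.

Call:
drive_tool(
  twist=[
    [0,0,7],
    [0,0,14],
    [0,0,21],
    [0,0,28],
    [0,0,35],
    [0,0,42],
    [0,0,49],
    [0,0,56],
    [0,0,63],
    [0,0,70],
    [0,0,77],
    [0,0,84],
  ],
  linear=[
    [1,-0.5,0],
    [2,-1,0],
    [3,-1.5,0],
    [4,-2,0],
    [5,-2.5,0],
    [6,-3,0],
    [7,-3.5,0],
    [8,-4,0],
    [8.8,-4.2,0],
    [8.8,-4.2,0],
    [8.8,-4.2,0],
    [8.8,-4.2,0],
  ],
  jaw=[4,4,4,4,4,4,4,4,4,4,4,4],
)

```text
time_s: 12.38
position: [0.4711, -0.1556, 0.2129]
tool_rot: [3.136, 0.158, -0.008]
contact_force: [0.0, 0.6, -0.3]
opening: 0.0402
```

```bash
python3 go.py .473 -.157 .1495 -90
```

```text
twist [0.1 0.3 5.8] lin [0.21 0.15 6.34]
t 12.38 pos [ 0.4711 -0.1556  0.2129] az -84.2 q [-0.32  0.18  1.93 -0.    1.04  1.15] F [ 0.   0.6 -0.3] op 0.0402
```

Call:
drive_tool(
  twist=[
    [0,0,5.8],
    [0,0,5.8],
    [0,0,5.8],
    [0,0,5.8],
    [0,0,5.8],
    [0,0,5.8],
    [0,0,5.8],
    [0,0,5.8],
    [0,0,5.8],
    [0,0,5.8],
    [0,0,5.8],
  ],
  linear=[
    [0.2,0.15,1.5],
    [0.2,0.15,3],
    [0.2,0.15,4.5],
    [0.2,0.15,5.7],
    [0.2,0.15,6.2],
    [0.2,0.15,6.2],
    [0.2,0.15,6.2],
    [0.2,0.15,6.2],
    [0.2,0.15,6.2],
    [0.2,0.15,6.2],
    [0.2,0.15,6.2],
  ],
  jaw=[4,4,4,4,4,4,0.8,0.8,0.8,0.8,0.8],
  newtons=10,
)

```text
time_s: 13.3
position: [0.4727, -0.1566, 0.1513]
tool_rot: [3.141, -0.001, -0.008]
contact_force: [-2.5, 2.7, 5.2]
opening: 0.0118
```

```bash
python3 go.py .473 -.157 .1495 -90; python3 - <<'E'
from h import *
c=cap('side');print(r.spot_point('side','ring_grip')[:2])
c=cap('top');print([onz(c,d['location'],.1415) for d in r.spot_point('top','ring_grip')[:2]])
E
```

```text
twist [ 0.   0.3 -0.1] lin [0.03 0.04 0.18]
t 13.3 pos [ 0.4727 -0.1566  0.1513] az -90.1 q [-0.32  0.27  1.98 -0.    0.9   1.25] F [-2.5  2.7  5.2] op 0.0118
[{'location': [245.8, 181.5], 'confidence': 0.58}]
[array([ 0.51091853, -0.29361772,  0.1415    ])]
```

Gripped the post (11.8 mm). It lies 61.9 mm from the estimated hinge, against the 61 mm given. Now I'll swing it along the arc.

Call:
drive_tool(
  twist=[
    [0,0,0],
    [0,0,0],
    [0,0,0],
    [0,0,0],
    [0,0,0],
    [0,0,0],
    [0,0,0],
    [0,0,0],
  ],
  linear=[
    [-0.5,0.48,0.1],
    [-0.94,1.01,0.1],
    [-1.31,1.59,0.1],
    [-1.62,2.21,0.1],
    [-1.86,2.86,0.1],
    [-2.02,3.53,0.1],
    [-2.1,4.16,0.1],
    [-2.1,4.16,0.1],
  ],
  jaw=[0.8,0.8,0.8,0.8,0.8,0.8,0.8,0.8],
)

```text
time_s: 14.17
position: [0.4515, -0.1994, 0.1505]
tool_rot: [3.14, -0.002, -0.009]
contact_force: [-3.8, 0.8, 3.7]
opening: 0.0116
```

```bash
python3 go.py .4674 -.2435 .1505 -90
```

```text
twist [ 0.1  0.3 -0.1] lin [ 1.6   4.41 -0.01]
t 14.17 pos [ 0.4515 -0.1994  0.1505] az -90.1 q [-0.42  0.26  1.99 -0.    0.9   1.16] F [-3.8  0.8  3.7] op 0.0116
```

Call:
drive_tool(
  twist=[
    [0,0,0],
    [0,0,0],
    [0,0,0],
    [0,0,0],
    [0,0,0],
    [0,0,0],
    [0,0,0],
    [0,0,0],
  ],
  linear=[
    [0,0.73,0],
    [0.08,1.47,0],
    [0.26,2.19,0],
    [0.52,2.89,0],
    [0.86,3.55,0],
    [1.22,4.08,0],
    [1.5,4.4,0],
    [1.5,4.4,0],
  ],
  jaw=[0.8,0.8,0.8,0.8,0.8,0.8,0.8,0.8],
)

```text
time_s: 14.83
position: [0.4664, -0.2434, 0.1503]
tool_rot: [3.141, -0.003, -0.011]
contact_force: [-2.9, 3.5, 3.5]
opening: 0.0115
```

```bash
python3 go.py .4674 -.2435 .1505 -90
```

```text
twist [ 0.   0.4 -0.1] lin [ 0.1   0.01 -0.02]
t 14.83 pos [ 0.4664 -0.2434  0.1503] az -90.1 q [-0.48  0.31  1.92 -0.    0.92  1.09] F [-2.9  3.5  3.5] op 0.0115
```

Call:
drive_tool(
  twist=[
    [0,0,0],
    [0,0,0],
    [0,0,0],
    [0,0,0],
    [0,0,0],
  ],
  linear=[
    [0.1,0.11,0],
    [0.2,0.22,0],
    [0.3,0.33,0],
    [0.3,0.33,0],
    [0.3,0.33,0],
  ],
  jaw=[0.8,0.8,0.8,0.8,0.8],
  newtons=20,
)

```text
time_s: 15.25
position: [0.4666, -0.2438, 0.1501]
tool_rot: [-3.136, 0.004, 0.021]
contact_force: [-12.3, 16.2, 17.4]
opening: 0.0113
```

```bash
python3 go.py .4674 -.2435 .1505 -90
```

```text
twist [-0.3  0.8 -0.1] lin [ 0.08 -0.03 -0.04]
t 15.25 pos [ 0.4666 -0.2438  0.1501] az -90.1 q [-0.48  0.31  1.91 -0.    0.93  1.09] F [-12.3  16.2  17.4] op 0.0113
```

Hard stop at (0.4666,-0.2438) with about 20 N tangential. The predicted shut pose was (0.467,-0.2435). I'll release and rise.

Call:
drive_tool(
  twist=[
    [0,0,0],
    [0,0,0],
    [0,0,0],
    [0,0,0],
    [0,0,0],
    [0,0,0],
    [0,0,0],
    [0,0,0],
    [0,0,0],
  ],
  linear=[
    [0,0,0],
    [0,0,0],
    [0,0,0],
    [0,0,0],
    [0,0,-1],
    [0,0,-3],
    [0,0,-5],
    [0,0,-7],
    [0,0,-7],
  ],
  jaw=[0.8,0.8,3.5,3.5,3.5,3.5,3.5,3.5,3.5],
)

```text
time_s: 16.0
position: [0.4699, -0.2456, 0.2244]
tool_rot: [-3.139, 0.004, 0.012]
contact_force: [0.4, -0.2, 0.7]
opening: 0.0351
```

```bash
python3 go.py .527 -.321 .22 11
```

```text
twist [  -0.5    0.2 -101.2] lin [5.74 7.52 0.37]
t 16.0 pos [ 0.4699 -0.2456  0.2244] az -90.2 q [-0.48  0.22  1.84 -0.    1.08  1.09] F [ 0.4 -0.2  0.7] op 0.0351
```

Call:
drive_tool(
  twist=[
    [0,0,-7],
    [0,0,-14],
    [0,0,-21],
    [0,0,-28],
    [0,0,-35],
    [0,0,-42],
    [0,0,-49],
    [0,0,-56],
    [0,0,-63],
    [0,0,-70],
    [0,0,-77],
    [0,0,-84],
  ],
  linear=[
    [0.7,0.9,0],
    [1.4,1.8,0],
    [2.1,2.7,0],
    [2.8,3.6,0],
    [3.5,4.5,0],
    [4.2,5.4,0],
    [4.9,6.3,0],
    [5.4,7,0],
    [5.7,7.5,0],
    [5.7,7.5,0],
    [5.7,7.5,0],
    [5.7,7.5,0],
  ],
  jaw=[3.5,3.5,3.5,3.5,3.5,3.5,3.5,3.5,3.5,3.5,3.5,3.5],
)

```text
time_s: 17.0
position: [0.5267, -0.3211, 0.2233]
tool_rot: [-2.326, -2.101, 0.006]
contact_force: [-0.0, 0.3, -0.4]
opening: 0.0354
```

```bash
python3 go.py .527 -.321 .151 11;  python3 -c "
from look import *; 
p=(.5132,-.2437,.0,0,1.758)
look('pics/l4.png',p)
for t in('ring_grip','latch_grip'):print(t,[(round(d['confidence'],2),d['location']) for d in r.spot_point('side',t)[:3]])
"
```

```text
twist [ -0.4  -0.2 -16.8] lin [-0.    0.09  7.23]
t 17.0 pos [ 0.5267 -0.3211  0.2233] az -5.8 q [-0.55  0.36  1.66 -0.    1.13 -0.45] F [-0.   0.3 -0.4] op 0.0354
ring_grip [(0.9, [247.3, 194.9])]
latch_grip [(0.72, [276.7, 207.7])]
```

View pics/l4.png

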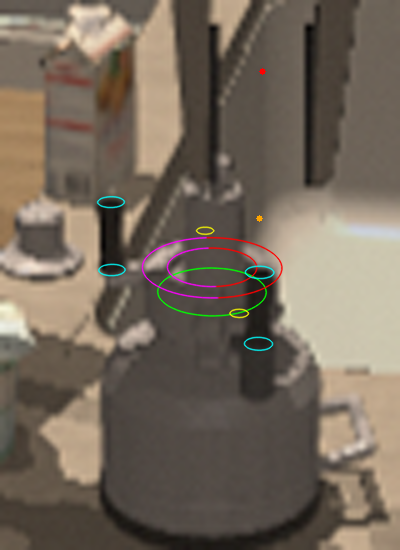

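The clamp post sits exactly on the shut overlay, at column 111 and rows 202–270, and the fitting is inside. Next the gripper goes down on the latch post.

Call:
drive_tool(
  twist=[
    [0,0,-7],
    [0,0,-14],
    [0,0,-16.8],
    [0,0,-16.8],
    [0,0,-16.8],
    [0,0,-16.8],
    [0,0,-16.8],
    [0,0,-16.8],
    [0,0,-16.8],
    [0,0,-16.8],
    [0,0,-16.8],
  ],
  linear=[
    [0,0.1,0.5],
    [0,0.1,2],
    [0,0.1,4],
    [0,0.1,6],
    [0,0.1,7.1],
    [0,0.1,7.1],
    [0,0.1,7.1],
    [0,0.1,7.1],
    [0,0.1,7.1],
    [0,0.1,7.1],
    [0,0.1,7.1],
  ],
  jaw=[3.5,3.5,3.5,3.5,3.5,3.5,0.8,0.8,0.8,0.8,0.8],
  newtons=8,
)

```text
time_s: 18.07
position: [0.5277, -0.3213, 0.1535]
tool_rot: [-2.007, -2.41, 0.004]
contact_force: [0.2, -0.3, 4.4]
opening: 0.0112
```

```bash
python3 go.py .527 -.321 .151 11
```

```text
twist [-0.3 -0.1 -0.6] lin [ 0.04 -0.06  0.25]
t 18.07 pos [ 0.5277 -0.3213  0.1535] az 10.4 q [-0.55  0.43  1.72 -0.    1.   -0.73] F [ 0.2 -0.3  4.4] op 0.0112
```

```bash
cat > arc.py <<'E'
from h import *;import sys
def arc(phis,pv=(.5214,-.2917),rad=.030):
    s=r.state();M=R.from_rotvec(s['tool_rot']).as_matrix();d=s['position'][:2]-pv;a0=np.arctan2(d[1],d[0])
    print('R',np.hypot(*d),'ang',np.degrees(a0))
    f=lambda a:rad*np.array([np.cos(a),np.sin(a),0])
    for p in phis: print(p,(100*M.T@(f(a0-np.radians(p))-f(a0))).round(2))
arc(map(float,sys.argv[1:]))
E
python3 arc.py 7 14 21 28 35 42 49 56 63 70 77 84
```

```text
R 0.030225242476534003 ang -77.94917580756474
7.0 [ 0.01 -0.37  0.  ]
14.0 [ 0.07 -0.73  0.  ]
21.0 [ 0.17 -1.08  0.01]
28.0 [ 0.31 -1.42  0.01]
35.0 [ 0.49 -1.74  0.01]
42.0 [ 0.71 -2.03  0.01]
49.0 [ 0.97 -2.29  0.02]
56.0 [ 1.25 -2.52  0.02]
63.0 [ 1.56 -2.72  0.02]
70.0 [ 1.89 -2.87  0.02]
77.0 [ 2.24 -2.99  0.02]
84.0 [ 2.6  -3.06  0.02]
```

Call:
drive_tool(
  twist=[
    [0,0,7],
    [0,0,14],
    [0,0,21],
    [0,0,28],
    [0,0,35],
    [0,0,42],
    [0,0,49],
    [0,0,56],
    [0,0,63],
    [0,0,70],
    [0,0,77],
    [0,0,77],
  ],
  linear=[
    [0,-0.37,0.1],
    [0.07,-0.73,0.1],
    [0.17,-1.08,0.1],
    [0.31,-1.42,0.1],
    [0.49,-1.74,0.1],
    [0.71,-2.03,0.1],
    [0.97,-2.29,0.1],
    [1.25,-2.52,0.1],
    [1.56,-2.72,0.1],
    [1.89,-2.87,0.1],
    [2.24,-2.99,0.1],
    [2.24,-2.99,0.1],
  ],
  jaw=[0.8,0.8,0.8,0.8,0.8,0.8,0.8,0.8,0.8,0.8,0.8,0.8],
)

```text
time_s: 19.07
position: [0.494, -0.3043, 0.1535]
tool_rot: [-3.075, -0.629, 0.009]
contact_force: [-3.6, 0.3, 4.8]
opening: 0.0118
```

```bash
python3 go.py .4914 -.2917 .1515 -91.6; python3 arc.py 7 14 21 25 28
```

```text
twist [-0.1  0.3 24.7] lin [ 0.26 -1.26  0.2 ]
t 19.07 pos [ 0.494  -0.3043  0.1535] az -66.9 q [-0.55  0.38  1.8  -0.    0.97  0.62] F [-3.6  0.3  4.8] op 0.0118
R 0.030182373209868534 ang -155.29531592795394
7.0 [ 0.01 -0.37  0.  ]
14.0 [ 0.07 -0.73  0.  ]
21.0 [ 0.17 -1.08  0.  ]
25.0 [ 0.25 -1.28  0.  ]
28.0 [ 0.31 -1.42  0.  ]
```

Call:
drive_tool(
  twist=[
    [0,0,7],
    [0,0,14],
    [0,0,21],
    [0,0,24.7],
    [0,0,24.7],
    [0,0,24.7],
  ],
  linear=[
    [0,-0.37,0.1],
    [0.07,-0.73,0.1],
    [0.17,-1.08,0.1],
    [0.25,-1.28,0.1],
    [0.25,-1.28,0.1],
    [0.25,-1.28,0.1],
  ],
  jaw=[0.8,0.8,0.8,0.8,0.8,0.8],
)

```text
time_s: 19.57
position: [0.491, -0.2917, 0.1534]
tool_rot: [-3.14, 0.037, 0.01]
contact_force: [-4.1, 0.8, 8.5]
opening: 0.0117
```

```bash
python3 go.py .4914 -.2887 .1515 -91.6
```

```text
twist [-0.   0.4  0.3] lin [ 0.03 -0.3   0.19]
t 19.57 pos [ 0.491  -0.2917  0.1534] az -91.3 q [-0.54  0.37  1.82 -0.    0.96  1.06] F [-4.1  0.8  8.5] op 0.0117
```

Call:
drive_tool(
  twist=[
    [0,0,0],
    [0,0,0],
    [0,0,0],
    [0,0,0],
    [0,0,0],
    [0,0,0],
    [0,0,0],
    [0,0,0],
  ],
  linear=[
    [0,0,0],
    [0,0,0],
    [0,-0.2,0],
    [0,-0.35,0],
    [0,-0.5,0],
    [0,-0.6,0],
    [0,-0.7,0],
    [0,-0.7,0],
  ],
  jaw=[1.9,1.9,1.9,1.9,1.9,1.9,1.9,1.9],
)

```text
time_s: 20.23
position: [0.4912, -0.2867, 0.1534]
tool_rot: [3.138, -0.034, -0.01]
contact_force: [-2.1, -11.4, -3.7]
opening: 0.0191
```

```bash
python3 go.py .4914 -.2887 .1515 -91.6
```

```text
twist [0.2 0.3 0.4] lin [0.03 0.2  0.19]
t 20.23 pos [ 0.4912 -0.2867  0.1534] az -91.2 q [-0.53  0.36  1.83 -0.01  0.96  1.07] F [ -2.1 -11.4  -3.7] op 0.0191
```

The latch hit its stop at 11 N with the post at y ≈ -0.290, against about -0.2915 predicted for home. I'll release, rise and retreat for a clear view.

Call:
drive_tool(
  twist=[
    [0,0,0],
    [0,0,0],
    [0,0,0],
    [0,0,0],
    [0,0,0],
    [0,0,0],
    [0,0,0],
    [0,0,0],
    [0,0,0],
    [0,0,0],
    [0,0,0],
    [0,0,0],
  ],
  linear=[
    [0,0.3,0],
    [0,0.3,0],
    [0,0.3,-0.5],
    [0,0.3,-2],
    [0,0.3,-5],
    [0,0.3,-8],
    [0,0.3,-11],
    [0,-3,-13],
    [0,-7,-13],
    [0,-11,-13],
    [0,-15,-13],
    [0,-19,-13],
  ],
  jaw=[2.2,2.2,2.2,2.2,2.2,2.2,2.2,2.2,2.2,2.2,2.2,2.2],
)

```text
time_s: 21.23
position: [0.4956, -0.0943, 0.2835]
tool_rot: [3.139, -0.035, -0.008]
contact_force: [0.5, 0.4, -0.2]
opening: 0.0221
```

Call:
drive_tool(
  twist=[
    [0,0,0],
    [0,0,0],
    [0,0,0],
    [0,0,0],
    [0,0,0],
    [0,0,0],
    [0,0,0],
    [0,0,0],
  ],
  linear=[
    [0,-4,0],
    [0,-8,0],
    [0,-12,0],
    [0,-16,0],
    [0,-20,0],
    [0,-24,0],
    [0,-24,0],
    [0,-24,0],
  ],
  jaw=[2.2,2.2,2.2,2.2,2.2,2.2,2.2,2.2],
)

```text
time_s: 21.9
position: [0.5004, 0.1478, 0.283]
tool_rot: [3.139, -0.028, -0.009]
contact_force: [0.7, -0.5, 0.1]
opening: 0.0219
```

```bash
python3 -c "
from look import *
p=(.5132,-.2437,.0,0,0)
c=cap('side','pics/sf.png');a=overlay(c,p,(225,160,305,260),5,'pics/a.png');a0=cv2.resize(c['pixels'][160:260,225:305,::-1],None,fx=5,fy=5,interpolation=cv2.INTER_CUBIC)
t=cap('top','pics/tf.png')
b=overlay(t,p,(225,135,325,235),4,'pics/b.png')
o=np.zeros((500,800,3),np.uint8);o[:,:400]=a;o[:400,400:]=b;cv2.imwrite('pics/fin.png',o)
print(r.state()['contact_force'],r.state()['position'])
for q,z in(('tail_mid',.143),('plug_mid',.017),('spice_mid',.0545),('tub_mid',.0355),('carton_mid',.047),('mandarin_mid',.024)):
  for n,k in(('side',c),('top',t)):print(q,n,[(round(d['confidence'],2),onz(k,d['location'],z)[:2].round(3)) for d in r.spot_point(n,q)[:3]])
"
```

```text
[ 1.18071389 -0.68742931 -0.15696444] [0.50060172 0.14546574 0.28290461]
tail_mid side [(0.95, array([ 0.466, -0.659])), (0.7, array([ 0.512, -0.257])), (0.69, array([ 0.36 , -0.583]))]
tail_mid top [(0.65, array([ 0.335, -0.421])), (0.63, array([ 0.453, -0.483])), (0.5, array([ 0.503, -0.243]))]
plug_mid side [(0.57, array([0.433, 0.009])), (0.38, array([ 0.555, -0.387]))]
plug_mid top [(0.51, array([0.435, 0.025]))]
spice_mid side [(0.7, array([ 0.384, -0.328]))]
spice_mid top [(0.71, array([ 0.392, -0.347]))]
tub_mid side [(0.84, array([ 0.383, -0.188]))]
tub_mid top [(0.88, array([ 0.387, -0.193])), (0.46, array([ 0.554, -0.412]))]
carton_mid side [(0.77, array([0.457, 0.146])), (0.49, array([ 0.525, -0.111]))]
carton_mid top [(0.82, array([0.465, 0.128]))]
mandarin_mid side [(0.95, array([ 0.555, -0.411]))]
mandarin_mid top [(0.59, array([ 0.552, -0.405]))]
```

View pics/fin.png

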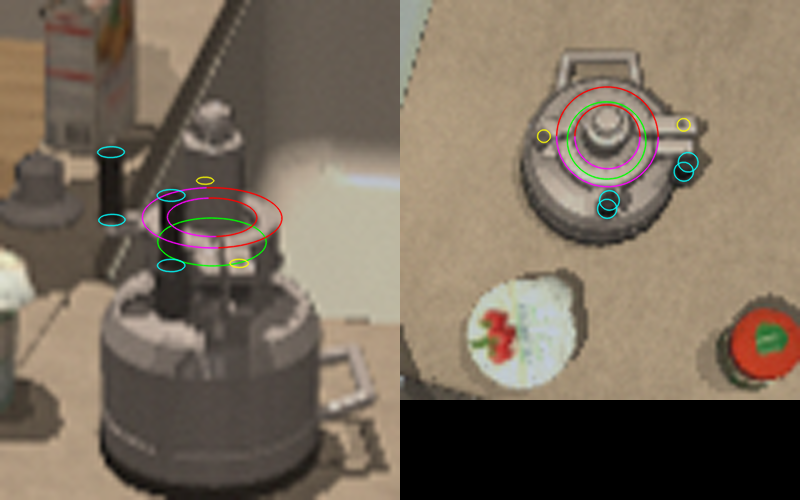

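The final view shows both posts on the fully shut and home overlays. The fitting stands upright in the closed ring, and the bystanders and plug have not moved.

```bash
python3 -c "
from workcell import r
print(r.close_job())"
```

```text
the job is handed in; nothing more can be done
None
```

The job is done and handed in at about 22 s of the 61 s allowed; no verdict was reported.

- **Fitting:** I set the steel hose fitting down on the neck flange 22–24 mm out in front. I slid it under the rear lip until it touched the groove wall, then backed it off 1.5 mm to centre and released it.
- **Clamp:** I swung the front half shut until it hit a hard stop, with about 20 N at the post.
- **Latch:** I then swung the latch home with the wrist turning along, and finished with a push that met its stop at 11 N.

**Last checks:**
- In both camera views the two posts lie on the predicted shut and home positions, within about 1–2 px.
- The fitting stands upright inside the closed ring.
- The plug, spice jar, tub, carton and mandarin are where they were, within about 1–2 cm of detection noise.
- The gripper is clear of everything.

**What disagreed:**
- The first image estimate of the neck's x was about 2 mm off. I corrected it by touch at the groove wall.
- The keg's turn is known only from the image fit, at about 0 degrees with an uncertainty of 2–3 degrees.
- The fitting's sideways centring was checked only by picture, to about 2 mm. The fact that the clamp shut fully supports it.

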